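# Move the cedar coat knobs to the carrying tray in reverse order

## Robot

A 7-joint arm with a two-finger parallel gripper is mounted at the origin on the work surface. World frame = base frame: x ahead of the robot, y to its left, z up, the work surface at z = 0. Lengths are in m, angles in rad, forces in N, time in s.
With the tool pointing down it reaches from about 0.425 to 0.875 m from the base axis. Payload 4.7 kg.
Tool frame: the origin (TCP) lies at the very end of the fingers, on their centre line; the grasp point (between the pads) lies behind it (ctrl.tcp_to_grasp is the y of the grasp point in the tool frame, in m); y points along the fingers, x is the direction in which the jaws open and shut, and the axes are right-handed (so a half turn about y gives the same grasp; the last joint's range is limited). The gripper opens to 87 mm and grips with 3 to 60 N. Pads are 19 mm wide; open, the fingers measure 117 mm over their backs; the gripper's body (75 mm by 190 mm) begins 51 mm behind the grasp point.
Start: joints at [1.364, 0.321, -0.07, 1.45, 0.023, 1.371, -0.057], TCP at [0.142, -0.634, 0.223] pointing down, gripper open.
Joint ranges: [-2.86, 2.86], [-0.3, 2.09], [-1.38, 1.24], [0.06, 2.45], [-1.56, 4.7], [0.09, 2.05], [-2.69, 2.69]. Speed limits (rad/s): [2.57, 2.57, 3.14, 3.14, 3.14, 3.14, 3.14].

## Interface

Orientations are given as a rotation vector (axis times angle).
In Python, from bench import ctrl, get_image, workorder gives the robot as it stands.
- The arm moves only by the tool drive_tool, never from a script. Its argument "increments" is text: rows parted by semicolons, each of 5 numbers parted by spaces: the shift along the tool's x, y, z in mm, then the turn about the tool's y in degrees, then the closure in counts, from 0 (fully open) to 255 (shut). In form: tx ty tz yaw fingers; .... A call has 1 to 20 rows; each row shifts and turns the commanded pose from where the row before left it, along the tool's axes as they then stand; what a row does not reach is not made up. A row lasts 1/8 s, in which the tool goes at most 62.5 mm and 10.7 degrees, less where a joint would pass 70% of its speed; a pose out of reach is approached as far as the arm can. A call is refused whole if a number of a shift passes 62.5 or a number of a turn 10.7, either way. A call with a gripper value outside its range is refused whole. The fingers move at their own pace and stop on an object; "squeeze" is the grip in N (left out, the last holds). Time passes only in rows, so rows that do not move let the fingers close. It gives the time, the measured TCP pose, the force and the opening at its end, in the units of the state.
- ctrl.get_state(): the state, without advancing time (a new reading comes with each control period).
- get_image(name): name is "scene" or "top"; returns a dict with "img" (480x640x3 uint8, red, green, blue), "mtx" (3x3 intrinsics, pixels), "k1" (the pictures are not rectified: a ray, as slopes to the right and down, at radius r is drawn at 1 + k1 r^2 times it, then the intrinsics apply), "camera_from_world" (4x4, takes a point from world to camera coordinates). Camera axes: x right, y up, looking along -z (the intrinsics and any distortion apply to the point x, -y, -z); pixel columns grow to the right and rows downward; lengths in m; the calibration is good to about 2 mm. A picture is of the moment at which its call begins. There is no depth.
- workorder.close_job(): hands the job in, once; it reports no verdict.
The state is a dict: "time": time; "joint_positions": joint angles; "qd": joint speeds; "joint_torque": joint torques, N m; "position": TCP position; "tool_rot": TCP orientation; "ft_force": force on the tool from outside, world axes, zero at the start; "torque": the same for the moment, N m; "grip_width": opening from 0.0 (shut) to 1.0 (fully open).
Only numpy, scipy, OpenCV 4.12 (cv2) and the standard library are available. Lean on these libraries where they do the work, as an engineer would, in place of code of your own. Each camera call takes 0.05 s, during which the arm holds its last target.

## Task

The four cedar coat knobs on the drying rack are ready to go to the wall: stand each one upright in a pocket of the plywood carrying tray, one to a pocket, with their order reversed, so that the knob at the left end of the rack ends in the pocket at the right end of the tray, the second from the left in the second from the right, and so on. Leave the felt pads behind, and do not disturb the sharpener, jar, acorn dish and bench scraper.

Things in the scene. Friction and masses are not known exactly. Their poses are not given: they have to be found in the camera images.
- drying_rack: Drying rack: fixed dark wooden board, 80 x 310 x 12 mm, with an 8 mm thick, 20 mm high cleat across each end (326 mm over all). Holds the four felt pads in a row, pad centres on its midline at y = -112.5, -37.5, +37.5 and +112.5 mm of its own frame; which pad has which place varies. Origin: centre of its underside; its y runs along the row, to the robot's left within 0.15 rad. It may be the nearer or the farther of the two rows.
- tray: Carrying tray: fixed pale plywood block 80 x 305 x 18 mm with a row of four square open pockets, each 60 x 60 mm and 10 mm deep (pocket floor 8 mm above the table, walls up to 18 mm). Pocket centres lie on its midline at y = -112.5, -37.5, +37.5 and +112.5 mm of its own frame. Origin: centre of its underside; its y runs along the row, to the robot's left within 0.15 rad. Empty at the start.
- pad_barrel: Round pad, diameter 60 mm, under the barrel knob. Fixed grey felt, 5 mm thick, lying on the drying rack; it marks the place where this knob starts and stays behind. Origin: centre of its underside.
- pad_square: Square pad, 58 x 58 mm, under the square knob. Fixed grey felt, 5 mm thick, lying on the drying rack; it marks the place where this knob starts and stays behind. Origin: centre of its underside.
- pad_mushroom: Plus-shaped pad, 68 (across the row) x 64 mm, arms 32 mm wide, under the mushroom knob. Fixed grey felt, 5 mm thick, lying on the drying rack; it marks the place where this knob starts and stays behind. Origin: centre of its underside.
- pad_spool: Oblong pad, 76 mm (across the row) x 42 mm, under the spool knob. Fixed grey felt, 5 mm thick, lying on the drying rack; it marks the place where this knob starts and stays behind. Origin: centre of its underside.
- knob_barrel: Barrel knob: plain round post, diameter 36 mm up to 62 mm, rounded off to 70 mm, the tallest. Loose bare cedar coat knob, about 40 g, standing upright on its own felt pad (turned at most 0.35 rad from the rack), its foot 17 mm above the table. Origin: centre of its foot; z up its axis.
- knob_square: Square knob: block 36 x 36 mm and 54 mm high, sides along its x and y, with a smaller 26 mm square cap up to 62 mm. Loose bare cedar coat knob, about 40 g, standing upright on its own felt pad (turned at most 0.35 rad from the rack), its foot 17 mm above the table. Origin: centre of its foot; z up its axis.
- knob_mushroom: Mushroom knob: foot diameter 36 mm, 8 mm high; stem diameter 24 mm; wide head diameter 46 mm with straight sides from 32 to 53 mm, flat top at 57 mm. Loose bare cedar coat knob, about 40 g, standing upright on its own felt pad (turned at most 0.35 rad from the rack), its foot 17 mm above the table. Origin: centre of its foot; z up its axis.
- knob_spool: Spool knob: flat foot disc diameter 46 mm, 10 mm high, then a straight post diameter 28 mm from 12 to 60 mm, top at 64 mm. Loose bare cedar coat knob, about 40 g, standing upright on its own felt pad (turned at most 0.35 rad from the rack), its foot 17 mm above the table. Origin: centre of its foot; z up its axis.
- sharpener: Bystander: pink plastic pencil sharpener with a crank, about 100 x 70 x 80 mm, loose, to the robot's right. Origin: centre of its underside.
- jar: Bystander: squat glass jar with a steel twist cap, diameter 84 mm, 64 mm high, loose, to the robot's left. Origin: centre of its underside.
- acorn_dish: Bystander: acorn-shaped white ceramic dish with a brown cap edge, about 140 x 92 x 32 mm, loose, to the robot's left. Origin: centre of its underside.
- scraper: Bystander: stainless steel bench scraper lying flat, about 105 x 144 x 22 mm, loose, to the robot's right. Origin: underside, mid-way along it.
There are look-alikes about, which are no part of the job. Leave any green or yellow look-alike of the knob_barrel alone. What is shaped like the knob_spool but red is not meant.

How it is judged:
By the outcome, as a careful person would: the job done as asked, in the order asked, and still so for the second after the job is handed in, with the robot touching nothing.
It also fails if it takes over 99 s, if anything falls off the work surface, if the arm or the gripper's body presses on something with over 40 N, if the wrist force passes 120 N, or if a joint passes its speed limit or range.

## Working session

There is one attempt and no reset: what is moved stays moved. The work goes in short steps, Python scripts to look and compute and a tool call to move; the robot and the scene stay as the last step left them, time stands still between calls to the robot, and variables do not carry over. Pictures are saved under pics/ and viewed, and the job is handed in when it is done.

Besides the shell and the picture viewer there is one more tool, called after "Request:" as name(argument=value, ...), one argument or row to a line, values as JSON. drive_tool: Moves the arm, as the interface text tells. Its arguments: {"type":"object","properties":{"increments":{"type":"string"},"squeeze":{"type":"number"}},"required":["increments"]}

```bash
ls; mkdir -p pics
python3 - <<'E'
from bench import ctrl,get_image
import cv2,numpy as np
print(ctrl.get_state(), ctrl.tcp_to_grasp)
for n in("scene","top"):
    d=get_image(n); cv2.imwrite(f"pics/{n}0.png",d["img"][:,:,::-1]); print(n,d["mtx"],d["k1"],d["camera_from_world"])
E
```

```text
pics
{'time': 0.0, 'joint_positions': array([ 1.36409908,  0.32182992, -0.07008337,  1.45168266,  0.02260469,
        1.37080102, -0.05688895]), 'qd': array([-1.36044916e-04,  8.69832327e-05,  5.15731496e-04, -8.48885133e-04,
        3.40841463e-04, -1.45970680e-03, -1.47605005e-05]), 'joint_torque': array([-2.97274537e-04, -4.91290033e+01, -4.03537760e-01, -3.12531495e+01,
       -6.36685244e-02,  4.36752546e-02,  1.94846425e-04]), 'position': array([ 0.14218068, -0.6336852 ,  0.22145317]), 'tool_rot': array([-1.3044341 ,  1.04612417, -1.0434946 ]), 'ft_force': array([ 0.54169748,  0.74875676, -0.17611109]), 'torque': array([-0.03293807, -0.02851708,  0.02214123]), 'grip_width': 1.0027441272919837} -0.0187
scene [[449.15242367   0.         315.91438541]
 [  0.         449.15242367 248.62818086]
 [  0.           0.           1.        ]] 0.02050216813646311 [[-0.85652115  0.51610598  0.00247884  0.45063492]
 [-0.44518236 -0.74123039  0.50238449  0.19858561]
 [ 0.26112103  0.4291994   0.86464078 -1.06615264]
 [ 0.          0.          0.          1.        ]]
top [[465.6086184    0.         326.23971756]
 [  0.         465.6086184  247.00351147]
 [  0.           0.           1.        ]] 0.042344642202028944 [[-0.129761   -0.99153367  0.00480317  0.03764139]
 [ 0.9676807  -0.12558003  0.21868634 -0.49738724]
 [-0.21623169  0.0330249   0.97578338 -0.94443   ]
 [ 0.          0.          0.          1.        ]]
```

View pics/scene0.png

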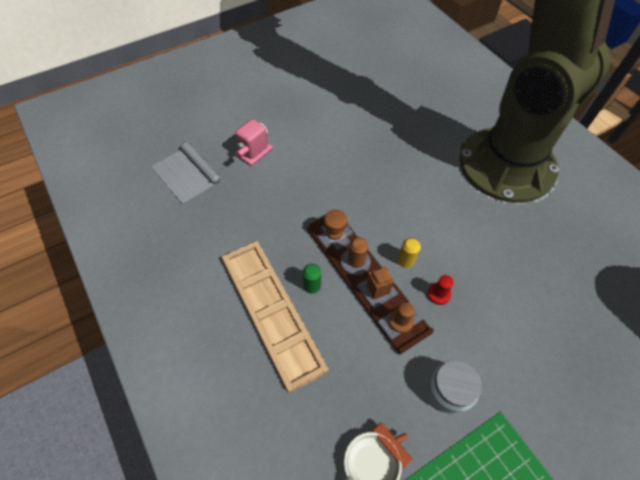

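View pics/top0.png

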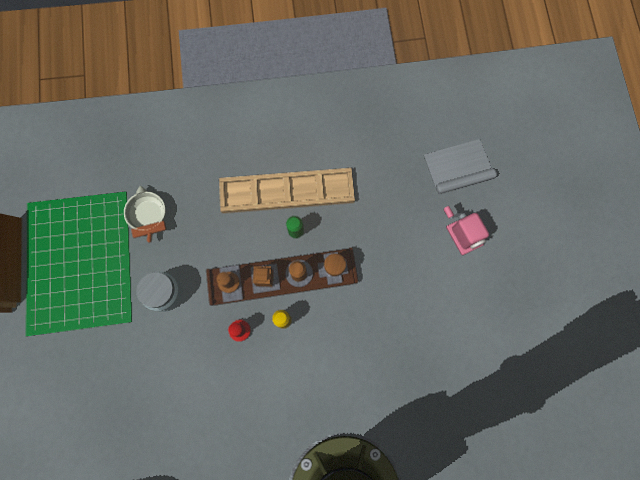

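Top view: the robot base is at the bottom (345,470) and its left is image left. The rack is the nearer row, with the spool at (228,281), square (263,275), barrel (297,270) and mushroom (334,264). The tray is at (287,189). Look-alikes are green barrel (294,226), yellow barrel (281,320) and red spool (239,330).

```bash
cat > h.py <<'E'
import cv2,numpy as np
from bench import ctrl,get_image
def und(d,px):
    px=np.atleast_2d(np.float64(px)); K=d["mtx"]
    return cv2.undistortPoints(px.reshape(-1,1,2),K,np.array([d["k1"],0,0,0,0.])).reshape(-1,2)
def ray(d,px):
    s=und(d,px); T=d["camera_from_world"]; R=T[:3,:3]
    c=-R.T@T[:3,3]; v=np.c_[s[:,0],-s[:,1],-np.ones(len(s))]@R
    return c,v/np.linalg.norm(v,axis=1)[:,None]
def plane(d,px,z):
    c,v=ray(d,px); return c+v*((z-c[2])/v[:,2])[:,None]
def proj(d,P):
    P=np.atleast_2d(P);T=d["camera_from_world"]; q=P@T[:3,:3].T+T[:3,3]
    x=np.c_[q[:,0],-q[:,1]]/-q[:,2:]; r=(x**2).sum(1,keepdims=True)
    return x*(1+d["k1"]*r)*d["mtx"][0,0]+d["mtx"][:2,2]
def tri(d1,p1,d2,p2):
    c1,v1=ray(d1,p1);c2,v2=ray(d2,p2);out=[]
    for a,b in zip(v1,v2):
        A=np.c_[a,-b];t=np.linalg.lstsq(A,c2-c1,rcond=None)[0]
        P,Q=c1+a*t[0],c2+b*t[1];out.append(np.r_[(P+Q)/2,np.linalg.norm(P-Q)])
    return np.array(out)
E
python3 - <<'E'
from h import *
t=get_image("top");s=get_image("scene")
def crop(d,x0,y0,x1,y1,f,n):
    im=cv2.resize(d["img"][y0:y1,x0:x1,::-1],None,fx=f,fy=f,interpolation=cv2.INTER_CUBIC); print(im.shape); cv2.imwrite(n,im)
crop(t,200,160,365,310,4.8,"pics/tc.png")
crop(s,215,195,440,395,3,"pics/sc.png")
# masks
for n,d in(("top",t),("scene",s)):
    hsv=cv2.cvtColor(d["img"],cv2.COLOR_RGB2HSV)
    for name,lo,hi in(("tray",(8,40,110),(25,170,255)),("knob",(5,150,90),(16,230,255)),("rack",(0,90,20),(14,255,90))):
        m=cv2.inRange(hsv,lo,hi); c,_=cv2.findContours(m,cv2.RETR_EXTERNAL,cv2.CHAIN_APPROX_NONE)
        for k in c:
            (x,y),wh,a=cv2.minAreaRect(k)
            if 60<cv2.contourArea(k)<8000 and 150<y<400 and x>190 and x<450: print(n,name,cv2.contourArea(k),(x,y),wh,a)
for p in((228,281),(263,275),(297,270),(334,264),(287,189)): print(t["img"][p[1],p[0]],cv2.cvtColor(t["img"][p[1]:p[1]+1,p[0]:p[0]+1],cv2.COLOR_RGB2HSV))
E
```

```text
(720, 792, 3)
(600, 675, 3)
top tray 167.0 (225.03843688964844, 283.6922912597656) (21.91065788269043, 15.531606674194336) 33.6900634765625
top tray 190.0 (261.0, 275.0) (16.0, 16.0) 90.0
top tray 145.5 (295.5, 270.0) (14.0, 13.0) 90.0
top tray 310.5 (334.0, 264.0) (20.0, 20.0) 90.0
top tray 4388.0 (285.8696594238281, 189.87045288085938) (35.52650451660156, 134.5301971435547) 85.42607879638672
top knob 164.0 (261.5, 275.0) (16.0, 15.0) 90.0
top knob 124.5 (296.0, 269.5) (15.0, 12.0) 90.0
top knob 204.0 (333.0, 264.0) (16.0, 20.0) 0.0
top rack 163.5 (216.1844482421875, 286.0287170410156) (35.761619567871094, 8.691431045532227) 84.80557250976562
top rack 839.0 (297.06646728515625, 280.18206787109375) (22.580490112304688, 118.83267974853516) 81.25383758544922
top rack 74.0 (294.3352355957031, 259.1791687011719) (5.474058628082275, 36.49372482299805) 81.25383758544922
scene tray 259.0 (406.0598449707031, 318.071044921875) (19.816606521606445, 29.049339294433594) 35.837650299072266
scene tray 241.5 (382.24658203125, 276.1575622558594) (19.194747924804688, 18.609542846679688) 69.4439544677
[... 477 characters left out ...]
78906, 250.38790893554688) (26.964059829711914, 13.601340293884277) 72.6459732055664
scene knob 318.0 (336.45135498046875, 223.59188842773438) (25.953081130981445, 19.630231857299805) 72.89727020263672
scene rack 547.5 (410.990234375, 335.21221923828125) (17.334653854370117, 42.027896881103516) 57.094757080078125
scene rack 112.5 (434.3600158691406, 290.47998046875) (14.40000057220459, 17.200000762939453) 53.13010025024414
scene rack 1894.5 (361.0400085449219, 270.719970703125) (136.8000030517578, 38.400001525878906) 53.13010025024414
[101  70  43] [[[ 14 146 101]]]
[131  90  52] [[[ 14 154 131]]]
[150 100  60] [[[ 13 153 150]]]
[127  84  54] [[[ 12 147 127]]]
[191 159 115] [[[ 17 101 191]]]
```

View pics/tc.png

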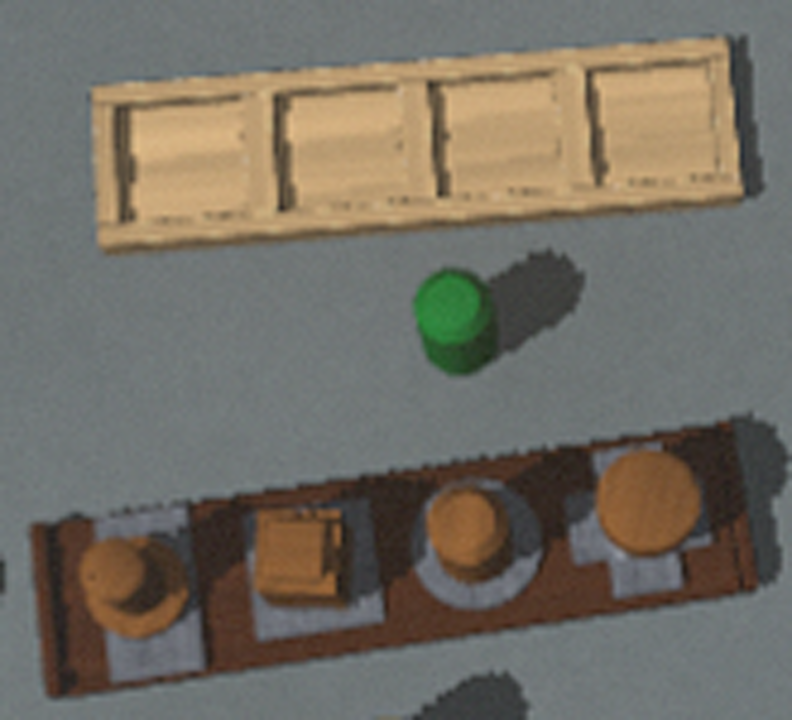

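View pics/sc.png

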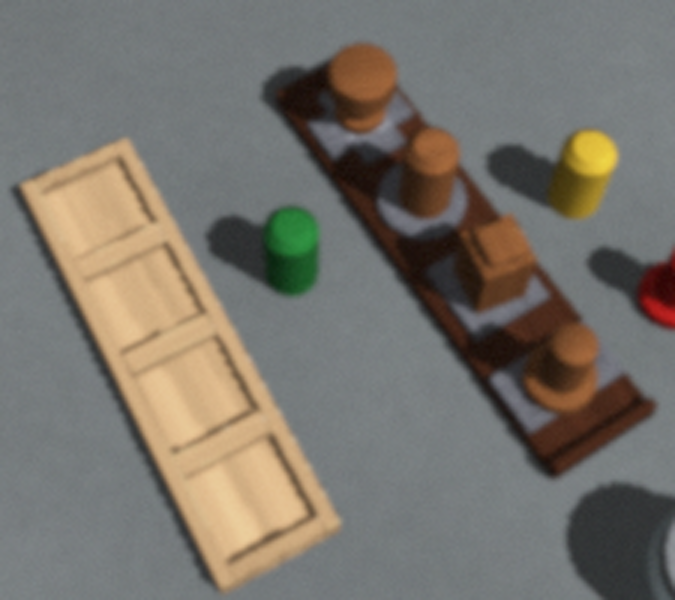

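Crops: cedar spool, square, barrel and mushroom each sit on their matching oblong, square, round and plus pads. The green barrel stands between the rows and must be avoided.

```bash
cat > m.py <<'E'
from h import *
t=get_image("top");s=get_image("scene")
T=lambda L:np.array(L,float)/4.8+[200,160]-.4
S=lambda L:np.array(L,float)/3+[215,195]-.33
np.set_printoptions(precision=4,suppress=True)
print("knob tops sp,sq,ba,mu\n",tri(t,T([(113,562),(291,541),(467,516),(652,497)]),s,S([(578,342),(497,241),(432,146),(364,66)])))
ct=T([(92,88),(727,38),(742,193),(99,240)]);cs=S([(222,582),(20,187),(127,139),(340,523)])
print("tray corners FL FR NR NL\n",tri(t,ct,s,cs))
for d,c in((t,ct),(s,cs)):
    P=plane(d,c,.018)[:,:2];ctr=P.mean(0);print(P,ctr,"ang",[np.arctan2(*( (P[i]-P[j])[[1,0]]*[1,1])) -np.pi/2 for i,j in((0,1),(3,2))],np.linalg.norm(P[0]-P[1]),np.linalg.norm(P[1]-P[2]))
# green barrel, bystander tops
print("green top, jar top, red,yellow",tri(t,np.array([T([(450,308)])[0],(154,291),(236,327),(280,317)]),s,np.array([S([(292,222)])[0],(459,384),(446,283),(411,245)])))
# rack end cleat / floor corners top view
rt=T([(32,525),(738,425),(758,590),(50,695)]);print("rack",plane(t,rt,.015)[:,:2],plane(t,rt,.015)[:,:2].mean(0))
E
python3 m.py
```

```text
knob tops sp,sq,ba,mu
 [[ 0.4562  0.1926  0.0838  0.0031]
 [ 0.4569  0.1151  0.0826  0.0011]
 [ 0.4562  0.0398  0.0881  0.0012]
 [ 0.4561 -0.0402  0.0772  0.0014]]
tray corners FL FR NR NL
 [[ 0.6971  0.1935  0.0241  0.0016]
 [ 0.6861 -0.1096  0.0169  0.0003]
 [ 0.6067 -0.1052  0.0191  0.001 ]
 [ 0.6213  0.1981  0.0218  0.0015]]
[[ 0.699   0.1952]
 [ 0.6858 -0.1096]
 [ 0.6074 -0.1057]
 [ 0.623   0.1982]] [0.6538 0.0445] ang [np.float64(-0.043452966345997046), np.float64(-0.051486803481877175)] 0.3051350046493026 0.07850006685295123
[[ 0.6971  0.1915]
 [ 0.6861 -0.1089]
 [ 0.6062 -0.1054]
 [ 0.6202  0.1978]] [0.6524 0.0438] ang [np.float64(-0.036778649908198346), np.float64(-0.046088756272189)] 0.300582134748122 0.07999230651968148
green top, jar top, red,yellow [[0.5546 0.0354 0.0725 0.003 ]
 [0.4513 0.3405 0.056  0.0015]
 [0.3528 0.1811 0.0575 0.0055]
 [0.362  0.0864 0.0671 0.0001]]
rack [[ 0.4918  0.2401]
 [ 0.4966 -0.088 ]
 [ 0.4188 -0.0861]
 [ 0.4131  0.2377]] [0.4551 0.0759]
```

```bash
cat > st.py <<'E'
from bench import ctrl
import numpy as np,sys
from scipy.spatial.transform import Rotation as Ro
np.set_printoptions(precision=4,suppress=True)
def rel(tx,ty,tz,yaw=None):
    """shift in tool axes mm to world target TCP; psi = jaw angle"""
    s=ctrl.get_state();R=Ro.from_rotvec(s["tool_rot"]).as_matrix()
    print("t",s["time"],"tcp",s["position"],"psi",np.degrees(np.arctan2(R[1,0],R[0,0])),"grip",s["grip_width"],"F",s["ft_force"])
    print("R",R.round(3).tolist())
    print("tool shift mm",(R.T@(np.array([tx,ty,tz])-s["position"])*1000).round(1))
if __name__=="__main__": rel(*map(float,sys.argv[1:4]))
E
python3 st.py .5 -.4 .22
python3 - <<'E'
from h import *
np.set_printoptions(precision=4,suppress=True)
t=get_image("top")
T=lambda L:np.array(L,float)/4.8+[200,160]-.4
P=plane(t,T([(258,513),(325,513),(325,572),(262,568)]),.079);print("cap",P,P.mean(0))
P=plane(t,T([(254,512),(342,510),(349,604),(258,598)]),.071);print("block",P)
for n,c,z in(("sp",(113,562),.081),("ba",(467,516),.087),("mu",(652,497),.074)): print(n,plane(t,T([c]),z))
print("spool foot ctr",plane(t,T([(135,588)]),.027))
print("sharp",plane(t,[(468,232)],.06), "scraper",plane(t,[(460,165)],.01),plane(t,[(296,235)],0))
t=get_image("top")["img"][255:300,210:350,::-1]
cv2.imwrite("pics/sq.png",cv2.resize(t[10:40,35:75],None,fx=18,fy=18,interpolation=cv2.INTER_CUBIC))
E
```

```text
t 0.3 tcp [ 0.1423 -0.634   0.2222] psi -77.34509743862955 grip 1.0033810533123522 F [-0.0981  0.5141 -0.1054]
R [[0.219, -0.0, 0.976], [-0.976, 0.001, 0.219], [-0.001, -1.0, -0.0]]
tool shift mm [-150.     2.3  400.3]
cap [[0.4712 0.1289 0.079 ]
 [0.4675 0.1003 0.079 ]
 [0.4419 0.1029 0.079 ]
 [0.4471 0.1294 0.079 ]] [0.4569 0.1154 0.079 ]
block [[0.4735 0.1316 0.071 ]
 [0.4694 0.0936 0.071 ]
 [0.4281 0.0949 0.071 ]
 [0.4357 0.1334 0.071 ]]
sp [[0.4576 0.1919 0.081 ]]
ba [[0.4568 0.0394 0.087 ]]
mu [[ 0.4571 -0.0409  0.074 ]]
spool foot ctr [[0.4545 0.1937 0.027 ]]
sharp [[ 0.4905 -0.3327  0.06  ]] scraper [[ 0.6621 -0.3629  0.01  ]] [[0.5469 0.0359 0.    ]]
```

View pics/sq.png

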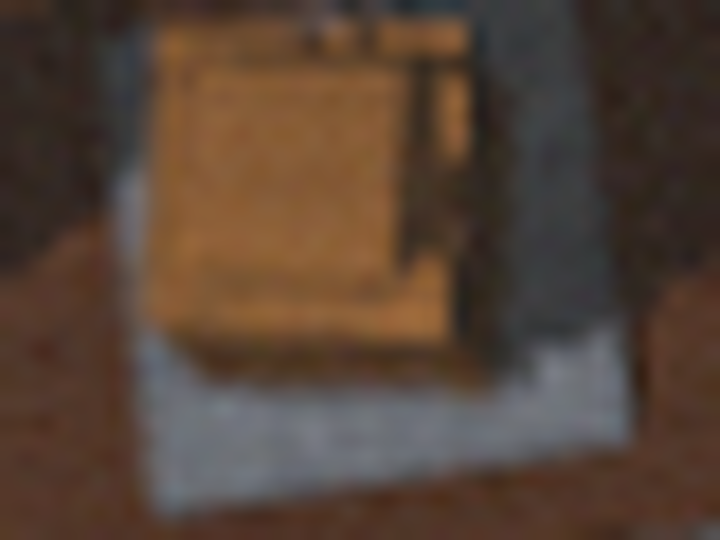

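Run:
```python
from h import *
np.set_printoptions(precision=4,suppress=True)
t=get_image("top")
T=lambda L:np.array(L,float)/18+[245,265]-.47
for n,L,z in(("block",[(152,24),(470,24),(452,342),(148,332)],.071),("cap",[(182,70),(407,66),(402,262),(184,280)],.079)):
    P=plane(t,T(L),z)[:,:2];print(n,P.tolist(),P.mean(0))
    d=lambda i,j:P[j]-P[i]
    print([np.degrees(np.arctan2(-v[0],v[1])) for v in(d(1,0),d(2,3))],[np.degrees(np.arctan2(v[1],v[0])) for v in(d(3,0),d(2,1))],[np.linalg.norm(d(i,(i+1)%4)) for i in range(4)])
```

```text
block [[0.47419723500232386, 0.1305488686157071], [0.4694337561935431, 0.09403849073002479], [0.43272584826815974, 0.09992840249158416], [0.4384162860454315, 0.13442004472533253]] [0.4537 0.1147]
[np.float64(-7.433345424598472), np.float64(-9.368280288294686)] [np.float64(-6.174868689733601), np.float64(-9.115609359497663)] [np.float64(0.03681981020750954), np.float64(0.03717743354263952), np.float64(0.034957895618556556), np.float64(0.03598975288505705)]
cap [[0.46680281568046866, 0.12661241005660365], [0.46392655174298003, 0.10098154211333148], [0.4413745144896313, 0.10385906855547272], [0.44253727963097156, 0.1287160427229546]] [0.4537 0.115 ]
[np.float64(-6.40287314070154), np.float64(-2.6782425171692315)] [np.float64(-4.954709431451518), np.float64(-7.271362535306509)] [np.float64(0.025791748404548974), np.float64(0.022734875031582034), np.float64(0.024884155351081877), np.float64(0.024356549635865553)]
```

Request:
drive_tool(
  increments="0 0 60 -5.3 0;0 0 60 -5.3 0;0 0 60 -5.3 0;0 0 60 -5.3 0;0 0 60 -5.3 0;0 0 60 -5.3 0;0 0 60 -5.3 0;0 0 60 -5.3 0;0 0 60 -5.3 0;0 0 60 -5.3 0;0 0 60 -5.3 0;0 0 60 -5.3 0;0 0 60 -5.3 0;0 0 0 0 0",
)

```text
time: 2.2
position: [0.6675, -0.1111, 0.223]
tool_rot: [-1.564, 0.106, -0.107]
ft_force: [0.1, -0.3, 0.2]
grip_width: 1.002
```

```bash
python3 st.py .456 -.0405 .15
```

```text
t 2.2 tcp [ 0.6675 -0.1111  0.223 ] psi -7.776116118145309 grip 1.0024687232794838 F [ 0.1342 -0.3004  0.1661]
R [[0.991, 0.001, 0.135], [-0.135, 0.005, 0.991], [0.001, -1.0, 0.005]]
tool shift mm [-219.2   73.1   41. ]
```

Request:
drive_tool(
  increments="-44 0 8 0 0;-44 0 8 0 0;-44 10 8 0 0;-44 30 8 0 0;-43 33 9 0 0;0 0 0 0 0;0 0 0 0 0",
)

```text
time: 3.08
position: [0.4566, -0.0484, 0.1503]
tool_rot: [-1.568, 0.115, -0.118]
ft_force: [0.3, 0.2, 0.5]
grip_width: 0.997
```

```bash
python3 st.py .456 -.0405 .042
python3 - <<'E'
from h import *
t=get_image("top");s=get_image("scene")
a=t["img"][200:330,210:380,::-1];b=s["img"][180:310,260:430,::-1]
cv2.imwrite("pics/c1.png",np.hstack([cv2.resize(i,(400,306),interpolation=cv2.INTER_CUBIC) for i in(a,b)]))
E
```

```text
t 3.075 tcp [ 0.4566 -0.0484  0.1503] psi -8.52519749225572 grip 0.99674575210811 F [0.3203 0.226  0.5301]
R [[0.989, 0.002, 0.148], [-0.148, -0.001, 0.989], [0.002, -1.0, -0.001]]
tool shift mm [ -1.9 108.3   7.8]
```

View pics/c1.png

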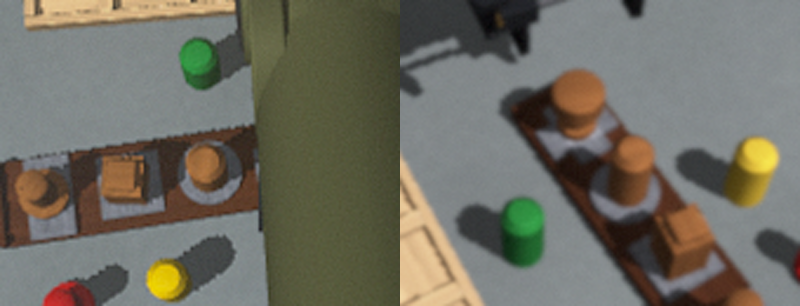

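The scene view shows the fingers over the mushroom at (578,95) in the crop. The arm hides the top view. I'm correcting 8 mm in y and descending.

Request:
drive_tool(
  increments="-2 20 8 0.5 0;0 30 0 0 0;0 30 0 0 0;0 28 0 0 0;0 0 0 0 0;0 0 0 0 0",
)

```text
time: 3.92
position: [0.4566, -0.0393, 0.0428]
tool_rot: [-1.567, 0.121, -0.124]
ft_force: [0.3, 1.0, 0.1]
grip_width: 1.001
```

```bash
python3 st.py .456 -.0405 .042
python3 - <<'E'
from h import *
s=get_image("scene")
cv2.imwrite("pics/c2.png",cv2.resize(s["img"][160:290,260:430,::-1],(680,520),interpolation=cv2.INTER_CUBIC))
E
```

```text
t 3.925 tcp [ 0.4566 -0.0393  0.0428] psi -8.965338341195476 grip 1.0014683021096331 F [0.2911 0.9801 0.1334]
R [[0.988, 0.002, 0.156], [-0.156, 0.0, 0.988], [0.002, -1.0, 0.001]]
tool shift mm [-0.4  0.8 -1.3]
```

View pics/c2.png

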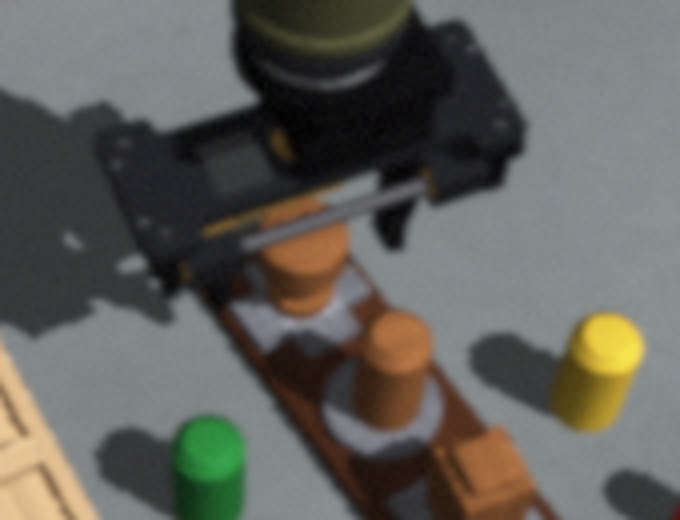

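The jaws straddle the mushroom head at (305,250) with clearance. Closing.

Request:
drive_tool(
  increments="0 0 0 0 255;0 0 0 0 255;0 0 0 0 255;0 0 0 0 255;0 0 0 0 255;0 0 0 0 255",
  squeeze=15,
)

```text
time: 4.72
position: [0.455, -0.0392, 0.0416]
tool_rot: [-1.567, 0.123, -0.123]
ft_force: [-0.3, -0.8, 0.9]
grip_width: 0.524
```

Request:
drive_tool(
  increments="0 -30 0 0 255;0 -40 0 0 255;0 -40 0 0 255;34 0 45 0 255;34 0 45 0 255;34 0 45 0 255;34 0 45 0 255;34 0 45 0 255;0 0 0 0 255;0 0 0 0 255;0 0 0 0 255",
)

```text
time: 6.1
position: [0.6576, 0.1548, 0.1518]
tool_rot: [-1.569, 0.124, -0.124]
ft_force: [0.5, 0.5, 0.3]
grip_width: 0.522
```

```bash
python3 st.py .658 .1566 .034
python3 - <<'E'
from h import *
s=get_image("scene")
cv2.imwrite("pics/c3.png",cv2.resize(s["img"][190:400,200:440,::-1],(720,630))[:600])
E
```

```text
t 6.1 tcp [0.6576 0.1548 0.1518] psi -9.0457423769342 grip 0.5223499125252425 F [0.4948 0.5067 0.3087]
R [[0.988, 0.0, 0.157], [-0.157, -0.002, 0.988], [0.0, -1.0, -0.001]]
tool shift mm [  0.1 117.8   2. ]
```

View pics/c3.png

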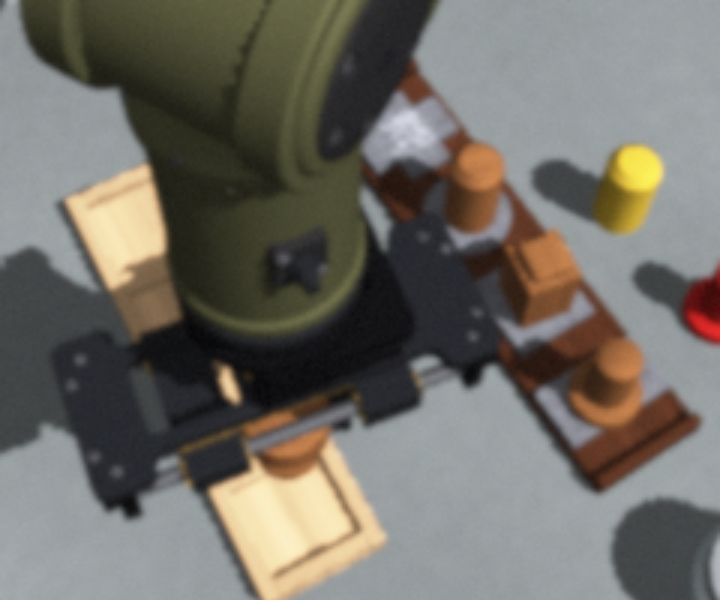

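The mushroom is held at (295,450), heading for the left-end pocket, and its plus pad is now bare at (410,130). Lowering.

Request:
drive_tool(
  increments="0 40 2 0 255;0 40 0 0 255;0 26 0 0 255;0 10 0 0 255;0 1 0 0 255;0 0 0 0 255;0 0 0 0 255",
)

```text
time: 7.02
position: [0.6591, 0.1588, 0.036]
tool_rot: [-1.567, 0.121, -0.124]
ft_force: [0.2, 0.6, -0.7]
grip_width: 0.522
```

```bash
python3 st.py .658 .1566 .033
python3 - <<'E'
from h import *
s=get_image("scene")
cv2.imwrite("pics/c4.png",cv2.resize(s["img"][280:400,200:360,::-1],(800,600)))
E
```

```text
t 7.025 tcp [0.6591 0.1588 0.036 ] psi -8.957770441477475 grip 0.5218016077950036 F [ 0.2185  0.6262 -0.7045]
R [[0.988, 0.002, 0.156], [-0.156, 0.0, 0.988], [0.002, -1.0, 0.001]]
tool shift mm [-0.7  3.  -2.3]
```

View pics/c4.png

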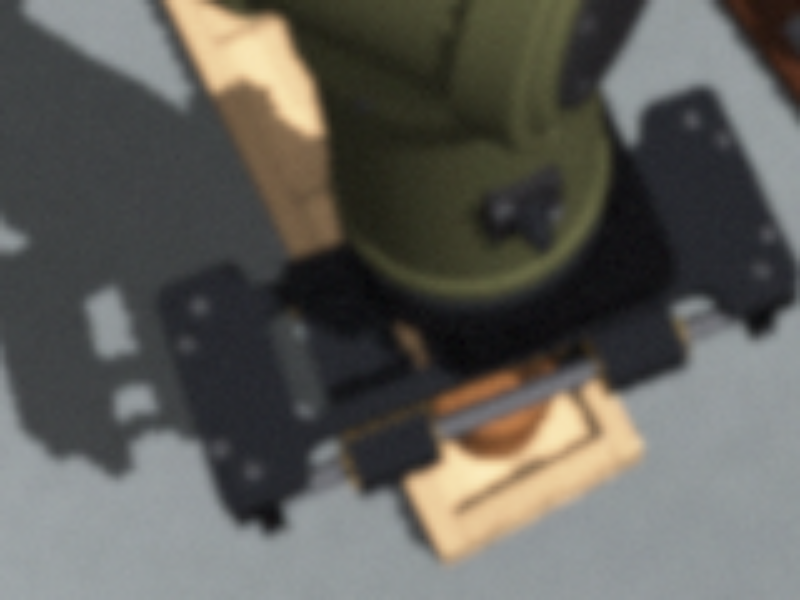

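The mushroom is inside the left-end pocket, just above its floor. Lowering the last few mm, then opening.

Request:
drive_tool(
  increments="0 1 -2 0 255;0 1 0 0 255;0 0 0 0 255;0 0 0 0 255",
)

```text
time: 7.58
position: [0.658, 0.1563, 0.0327]
tool_rot: [-1.568, 0.123, -0.123]
ft_force: [0.0, -1.3, 1.7]
grip_width: 0.521
```

Request:
drive_tool(
  increments="0 0 0 0 0;0 0 0 0 0;0 0 0 0 0;0 0 0 0 0;0 -30 0 0 0;0 -45 0 0 0;0 -40 0 0 0;-45 0 -37 0 0;-45 0 -37 0 0;-45 0 -37 0 0;-46 0 -36 0 0;0 0 0 0 0;0 0 0 0 0;0 0 0 0 0",
)

```text
time: 9.32
position: [0.4575, 0.0407, 0.1479]
tool_rot: [-1.566, 0.121, -0.122]
ft_force: [-0.3, -0.5, -0.3]
grip_width: 1.002
```

```bash
python3 st.py .4555 .0396 .038
python3 - <<'E'
from h import *
s=get_image("scene")
cv2.imwrite("pics/c5.png",cv2.resize(s["img"][190:400,200:440,::-1],(720,630))[:600])
E
```

```text
t 9.325 tcp [0.4575 0.0407 0.1479] psi -8.851750726458578 grip 1.0015403627129684 F [-0.2612 -0.4914 -0.2707]
R [[0.988, 0.001, 0.154], [-0.154, 0.001, 0.988], [0.001, -1.0, 0.002]]
tool shift mm [ -1.9 109.9  -1.6]
```

View pics/c5.png

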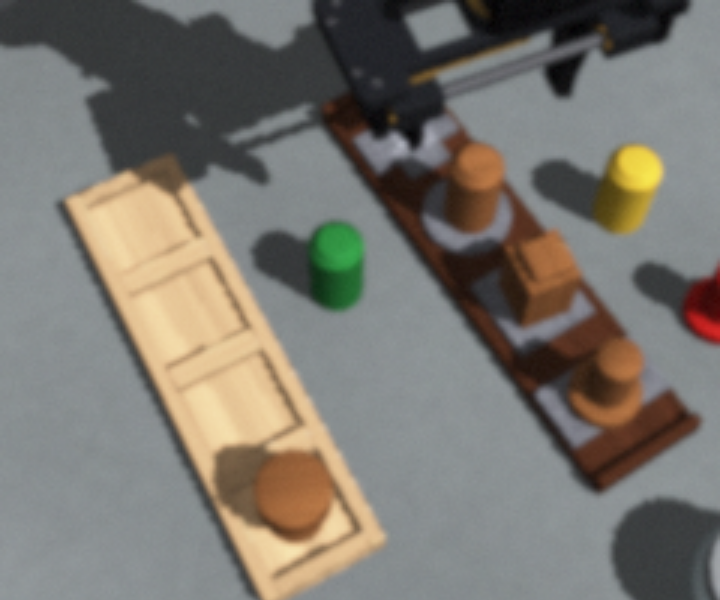

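The mushroom stands upright in the left-end pocket at (295,490). Next is the barrel at (475,185).

Request:
drive_tool(
  increments="-2 30 -1 0 0;0 30 0 0 0;0 30 0 0 0;0 20 0 0 0;0 0 0 0 0;0 0 0 0 0;0 0 0 0 255;0 0 0 0 255;0 0 0 0 255;0 0 0 0 255;0 0 0 0 255;0 0 0 0 255;0 0 0 0 255",
)

```text
time: 11.0
position: [0.4541, 0.0389, 0.0375]
tool_rot: [-1.567, 0.123, -0.123]
ft_force: [-0.4, -0.6, 0.6]
grip_width: 0.404
```

Request:
drive_tool(
  increments="0 -30 0 0 255;0 -40 0 0 255;0 -40 0 0 255;48 0 18 0 255;48 0 18 0 255;48 0 19 0 255;48 0 19 0 255;0 0 0 0 255;0 0 0 0 255;0 0 0 0 255",
)

```text
time: 12.25
position: [0.6544, 0.0818, 0.148]
tool_rot: [-1.568, 0.122, -0.123]
ft_force: [0.2, -0.4, -0.6]
grip_width: 0.404
```

```bash
python3 st.py .6547 .0817 .0285
```

```text
t 12.25 tcp [0.6544 0.0818 0.148 ] psi -8.941119464044668 grip 0.40358261319432226 F [ 0.1819 -0.4476 -0.5819]
R [[0.988, 0.0, 0.155], [-0.155, -0.001, 0.988], [0.0, -1.0, -0.001]]
tool shift mm [  0.3 119.5   0.1]
```

Request:
drive_tool(
  increments="0 40 0 0 255;0 40 0 0 255;0 26 0 0 255;0 10 0 0 255;0 2 0 0 255;0 1 0 0 255;0 0 0 0 255;0 0 0 0 255",
)

```text
time: 13.25
position: [0.6557, 0.0822, 0.0292]
tool_rot: [-1.567, 0.122, -0.124]
ft_force: [0.1, -0.9, -0.2]
grip_width: 0.405
```

```bash
python3 st.py .6547 .0817 .0285
python3 - <<'E'
from h import *
s=get_image("scene")
cv2.imwrite("pics/c6.png",cv2.resize(s["img"][260:380,200:360,::-1],(800,600)))
E
```

```text
t 13.25 tcp [0.6557 0.0822 0.0292] psi -8.950699606727891 grip 0.4047206121907609 F [ 0.131 -0.892 -0.173]
R [[0.988, 0.001, 0.156], [-0.156, -0.0, 0.988], [0.001, -1.0, 0.0]]
tool shift mm [-0.9  0.7 -0.6]
```

View pics/c6.png

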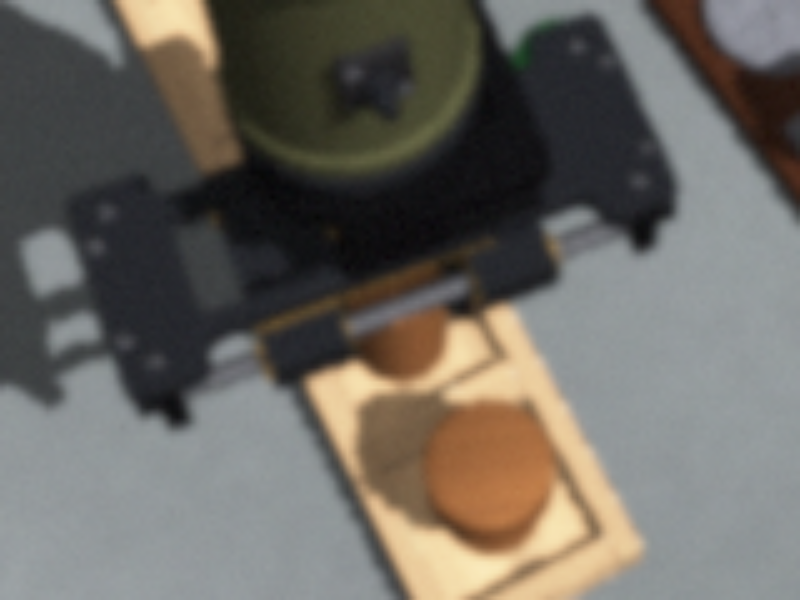

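The barrel's foot is in the second pocket at (400,350), clear of the mushroom. Release and go to the square.

Request:
drive_tool(
  increments="0 0.5 0 0 255;0 0 0 0 0;0 0 0 0 0;0 0 0 0 0;0 0 0 0 0;0 -30 0 0 0;0 -45 0 0 0;0 -45 0 0 0;-51 0 0 0 0;-51 0 0 0 0;-51 0 0 0 0;-51 0 1 0 0;0 0 0 0 0;0 0 0 0 0;0 0 0 0 0",
)

```text
time: 15.18
position: [0.455, 0.1148, 0.1482]
tool_rot: [-1.566, 0.123, -0.123]
ft_force: [0.3, -0.2, 1.0]
grip_width: 0.997
```

```bash
python3 st.py .4545 .1148 .0343
python3 - <<'E'
from h import *
s=get_image("scene")
cv2.imwrite("pics/c7.png",cv2.resize(s["img"][190:400,200:440,::-1],(720,630))[:600])
E
```

```text
t 15.175 tcp [0.455  0.1148 0.1482] psi -8.988578234809234 grip 0.9973155697460415 F [ 0.2581 -0.1987  0.9648]
R [[0.988, 0.0, 0.156], [-0.156, 0.001, 0.988], [0.0, -1.0, 0.001]]
tool shift mm [ -0.5 113.9  -0.2]
```

View pics/c7.png

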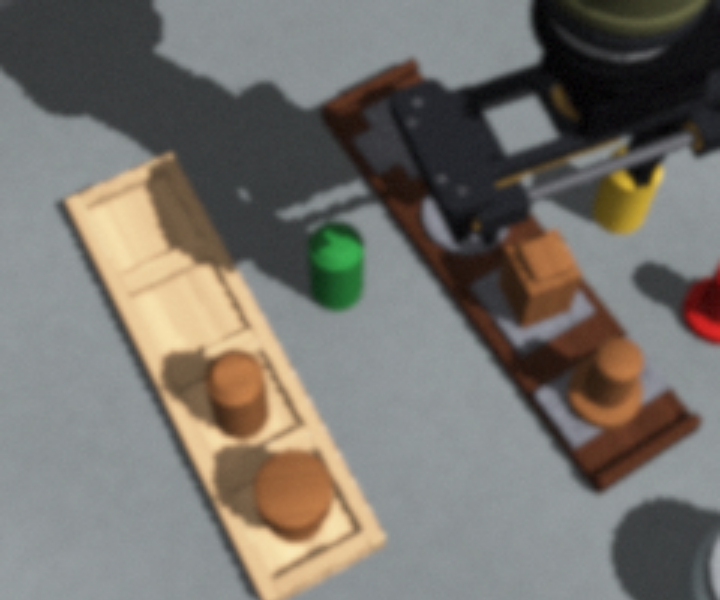

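Both placed knobs stand in their pockets, and the square is under the jaws at (540,275). I'm descending with the jaws partly closed for extra margin to the yellow look-alike.

Request:
drive_tool(
  increments="0 30 0 0 60;0 30 0 0 60;0 30 0 0 60;0 24 0 0 60;0 0 0 0 60;0 0 0 0 60;0 0 0 0 255;0 0 0 0 255;0 0 0 0 255;0 0 0 0 255;0 0 0 0 255;0 0 0 0 255",
)

```text
time: 16.73
position: [0.4541, 0.1147, 0.0342]
tool_rot: [-1.568, 0.123, -0.123]
ft_force: [0.1, -0.5, 3.4]
grip_width: 0.409
```

Request:
drive_tool(
  increments="0 -30 0 0 255;0 -40 0 0 255;0 -40 0 0 255;53 0 -19 0 255;53 0 -19 0 255;53 0 -19 0 255;53 0 -19 0 255;0 0 0 -6 255;0 0 0 0 255;0 0 0 0 255",
)

```text
time: 17.98
position: [0.651, 0.0076, 0.1439]
tool_rot: [-1.57, 0.041, -0.04]
ft_force: [-0.9, 0.1, 0.6]
grip_width: 0.413
```

```bash
python3 st.py .6513 .0067 .0253
python3 - <<'E'
from h import *
s=get_image("scene")
cv2.imwrite("pics/c8.png",cv2.resize(s["img"][190:400,200:440,::-1],(720,630))[:600])
E
```

```text
t 17.975 tcp [0.651  0.0076 0.1439] psi -2.9687448396861673 grip 0.4125752781387032 F [-0.9093  0.0567  0.612 ]
R [[0.999, -0.0, 0.052], [-0.052, 0.0, 0.999], [-0.0, -1.0, 0.0]]
tool shift mm [  0.4 118.6  -0.9]
```

View pics/c8.png

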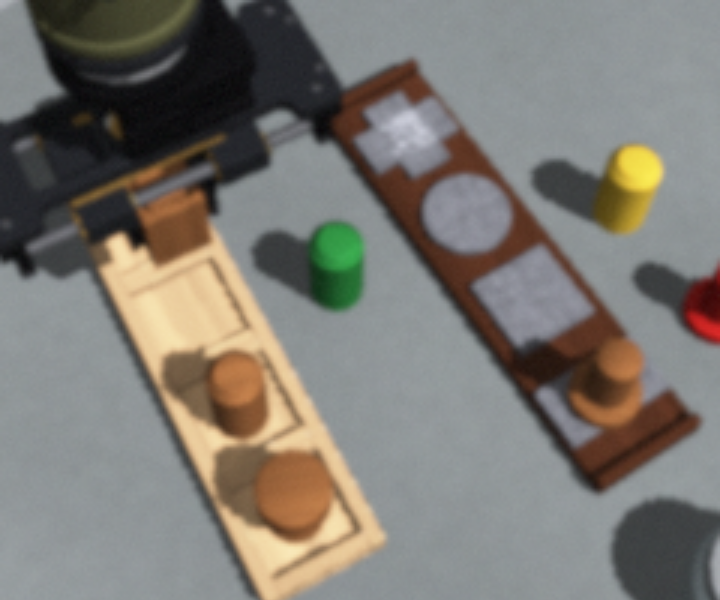

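The square is held at (175,220) and squared to the tray. Lowering.

Request:
drive_tool(
  increments="0 40 -1 0 255;0 40 0 0 255;0 26 0 0 255;0 10 0 0 255;0 2 0 0 255;0 1 0 0 255;0 0 0 0 255;0 0 0 0 255",
)

```text
time: 19.02
position: [0.6519, 0.0058, 0.0258]
tool_rot: [-1.571, 0.04, -0.041]
ft_force: [-0.0, 0.0, -1.1]
grip_width: 0.412
```

```bash
python3 st.py .6513 .0067 .0253
python3 - <<'E'
from h import *
s=get_image("scene")
cv2.imwrite("pics/c9.png",cv2.resize(s["img"][210:330,200:360,::-1],(800,600)))
E
```

```text
t 19.025 tcp [0.6519 0.0058 0.0258] psi -2.954260931117249 grip 0.41209729896821534 F [-0.0267  0.0081 -1.1191]
R [[0.999, 0.001, 0.052], [-0.052, -0.0, 0.999], [0.001, -1.0, -0.0]]
tool shift mm [-0.7  0.5  0.9]
```

View pics/c9.png

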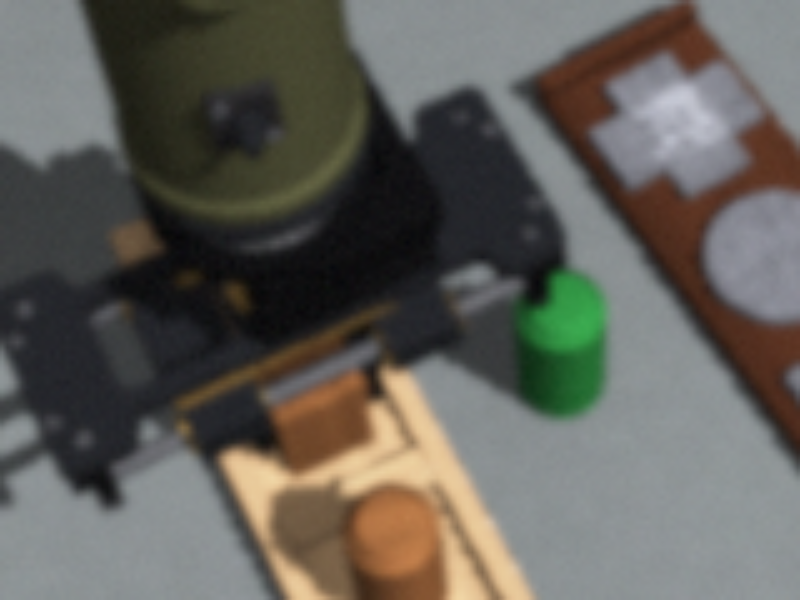

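The square is in its pocket at (320,420), and the gripper body passes over the green one without contact. Release and go to the spool.

Request:
drive_tool(
  increments="0 0.5 0 0 255;0 0 0 0 50;0 0 0 0 50;0 0 0 0 50;0 0 0 0 50;0 -30 0 0 50;0 -45 0 0 50;0 -45 0 0 50;-41 0 35 0 50;-41 0 35 0 50;-41 0 35 0 50;-41 0 35 0 50;-41 0 36 0 50;0 0 0 0 50;0 0 0 0 50;0 0 0 0 50",
)

```text
time: 21.08
position: [0.4567, 0.191, 0.1445]
tool_rot: [-1.57, 0.042, -0.042]
ft_force: [-0.1, -0.0, -0.8]
grip_width: 0.799
```

```bash
python3 st.py .456 .1927 .038
python3 - <<'E'
from h import *
s=get_image("scene")
cv2.imwrite("pics/c10.png",cv2.resize(s["img"][190:400,200:440,::-1],(720,630))[:600])
E
```

```text
t 21.075 tcp [0.4567 0.191  0.1445] psi -3.073751578118156 grip 0.7988270719193155 F [-0.1071 -0.01   -0.7742]
R [[0.999, -0.0, 0.054], [-0.054, 0.0, 0.999], [-0.0, -1.0, 0.0]]
tool shift mm [ -0.8 106.5   1.6]
```

View pics/c10.png

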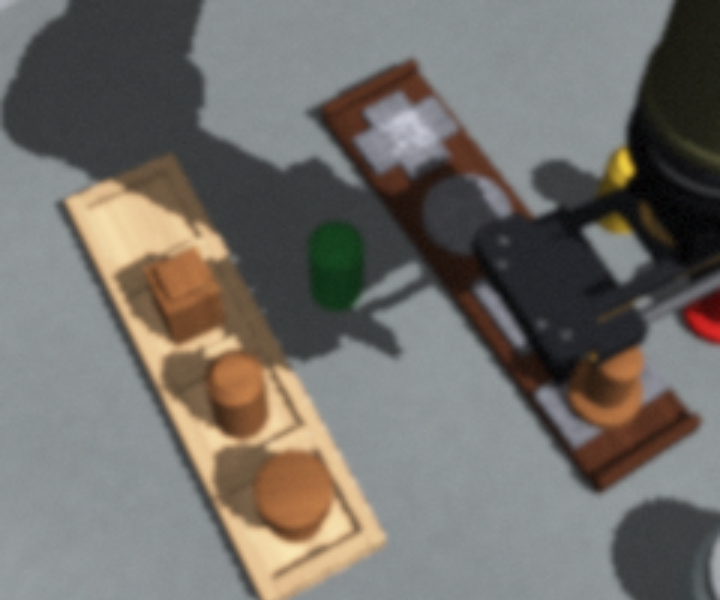

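Three knobs stand in place and the right-end pocket is still empty. Descending on the spool at (610,380).

Request:
drive_tool(
  increments="-1 30 2 0 50;0 30 0 0 50;0 30 0 0 50;0 17 0 0 50;0 0 0 0 50;0 0 0 0 50;0 0 0 0 255;0 0 0 0 255;0 0 0 0 255;0 0 0 0 255;0 0 0 0 255;0 0 0 0 255",
)

```text
time: 22.62
position: [0.4549, 0.1941, 0.0375]
tool_rot: [-1.571, 0.041, -0.04]
ft_force: [-0.7, -0.7, -0.1]
grip_width: 0.317
```

Request:
drive_tool(
  increments="0 -30 0 0 255;0 -40 0 0 255;0 -40 0 0 255;34 0 -42 0 255;34 0 -42 0 255;34 0 -42 0 255;34 0 -42 0 255;35 0 -42 0 255;35 0 -42 0 255;0 0 0 0 255;0 0 0 0 255;0 0 0 0 255",
)

```text
time: 24.12
position: [0.6471, -0.066, 0.1477]
tool_rot: [-1.57, 0.038, -0.038]
ft_force: [-0.0, 0.9, -0.6]
grip_width: 0.318
```

```bash
python3 st.py .648 -.0682 .0285
python3 - <<'E'
from h import *
s=get_image("scene")
cv2.imwrite("pics/c11.png",cv2.resize(s["img"][190:400,200:440,::-1],(720,630))[:600])
E
```

```text
t 24.125 tcp [ 0.6471 -0.066   0.1477] psi -2.788580152897256 grip 0.3176162775173788 F [-0.0425  0.9444 -0.6403]
R [[0.999, -0.0, 0.049], [-0.049, 0.0, 0.999], [-0.0, -1.0, 0.0]]
tool shift mm [  1.1 119.2  -2.2]
```

View pics/c11.png

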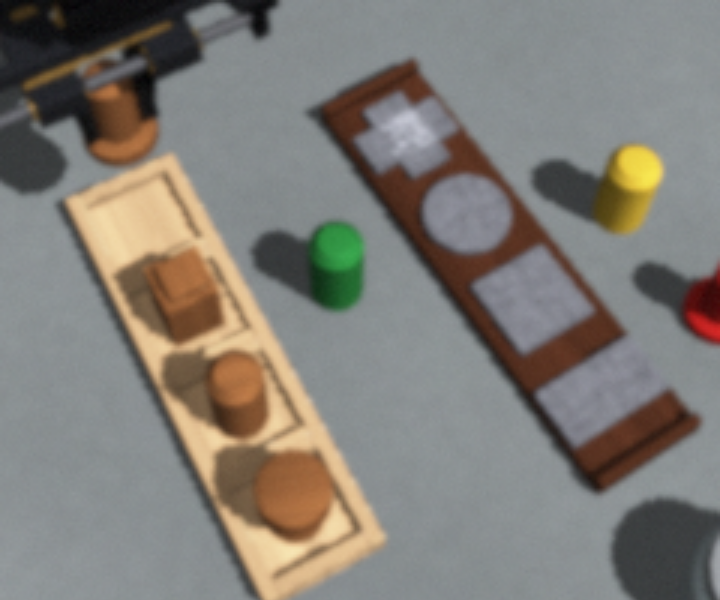

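The spool is held upright at (120,130) above the right-end pocket, and all four pads remain on the rack. Lowering.

Request:
drive_tool(
  increments="0 40 -1 0 255;0 40 0 0 255;0 23 0 0 255;0 10 0 0 255;0 3 0 0 255;0 2 0 0 255;0 1 0 0 255;0 0 0 0 255;0 0 0 0 255",
)

```text
time: 25.3
position: [0.6478, -0.0692, 0.0289]
tool_rot: [-1.571, 0.04, -0.041]
ft_force: [-0.2, 0.8, 0.7]
grip_width: 0.315
```

```bash
python3 st.py .648 -.0682 .0285
python3 - <<'E'
from h import *
s=get_image("scene")
cv2.imwrite("pics/c12.png",cv2.resize(s["img"][190:310,180:340,::-1],(800,600)))
E
```

```text
t 25.3 tcp [ 0.6478 -0.0692  0.0289] psi -2.9526591150361825 grip 0.31513993544445285 F [-0.1748  0.7792  0.6739]
R [[0.999, 0.0, 0.052], [-0.052, -0.0, 0.999], [0.0, -1.0, -0.0]]
tool shift mm [0.2 0.4 1. ]
```

View pics/c12.png

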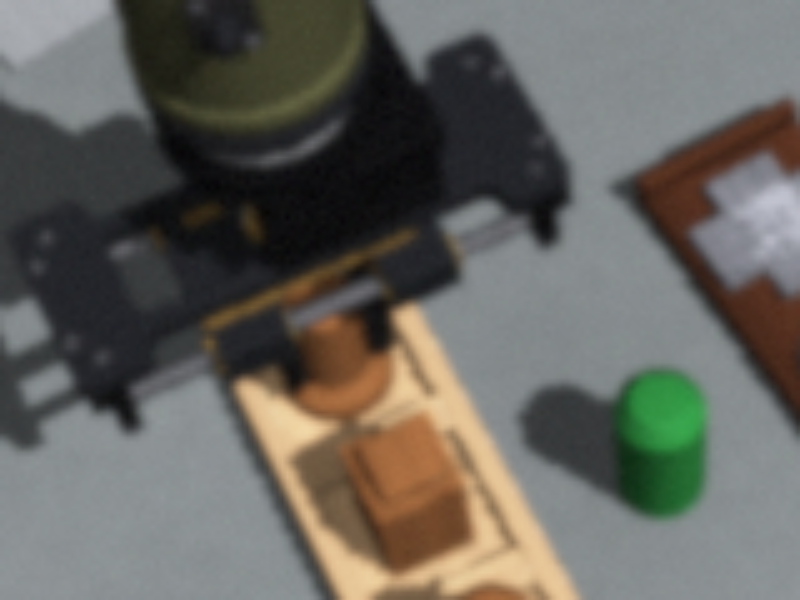

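The spool foot sits inside the right-end pocket at (340,390). Releasing and retreating.

Request:
drive_tool(
  increments="0 0.5 0 0 255;0 0 0 0 50;0 0 0 0 50;0 0 0 0 50;0 0 0 0 50;0 -30 0 0 50;0 -50 0 0 50;0 -60 0 0 50;0 -30 0 0 50;-20 -10 -50 0 50;-20 0 -50 0 50;-20 0 -50 0 50;-20 0 -50 0 50;0 0 -40 0 50;0 0 0 0 50;0 0 0 0 50",
)

```text
time: 27.35
position: [0.5556, -0.3037, 0.208]
tool_rot: [-1.569, 0.04, -0.04]
ft_force: [-0.5, 0.7, -0.5]
grip_width: 0.807
```

```bash
python3 - <<'E'
from h import *
t=get_image("top");s=get_image("scene")
cv2.imwrite("pics/f1.png",np.hstack([cv2.resize(i,(400,380),interpolation=cv2.INTER_CUBIC) for i in(t["img"][145:310,190:365,::-1],s["img"][190:400,210:440,::-1])]))
cv2.imwrite("pics/f2.png",np.vstack([cv2.resize(i["img"][:,:,::-1],(400,300)) for i in(t,s)]))
E
python3 st.py .6 -.3 .2
```

```text
t 27.45 tcp [ 0.556  -0.3027  0.2082] psi -2.7931487933915298 grip 0.8036490510345833 F [ 0.2841  0.6253 -0.8087]
R [[0.999, 0.0, 0.049], [-0.049, 0.001, 0.999], [0.0, -1.0, 0.001]]
tool shift mm [43.8  8.2  4.8]
```

View pics/f1.png

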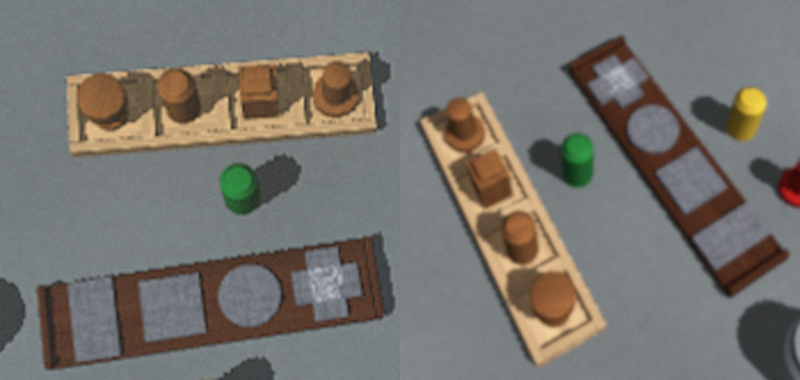

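View pics/f2.png

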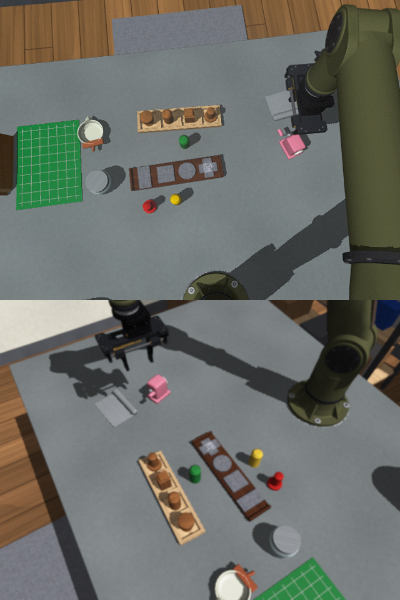

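All four stand in the tray in the order mushroom, barrel, square, spool, left to right. Quick two-view check of the seated heights, and of whether the look-alikes and bystanders moved.

Run:
```python
from h import *
np.set_printoptions(precision=4,suppress=True)
t=get_image("top");s=get_image("scene")
ft=np.array([175/400,165/380]);fs=np.array([230/400,210/380])
a=np.array([(102,93),(175,82),(257,78),(337,76)])*ft+[190,145]
b=np.array([(553,289),(521,224),(488,162),(461,106)]);b=(b-[400,0])*fs+[210,190]
print("tops mu ba sq sp (expect z .065 .078 .070 .072)\n",tri(t,a,s,b))
for n in("scene","top"):
    o=cv2.imread(f"pics/{n}0.png")[:,:,::-1];c=(s if n=="scene" else t)["img"]
    for nm,lo,hi in(("green",(50,150,40),(75,255,200)),("yellow",(20,180,90),(35,255,255)),("red",(0,220,90),(3,255,255)),("pink",(165,80,80),(178,200,255))):
        r=[]
        for i in(o,c):
            m=cv2.inRange(cv2.cvtColor(np.ascontiguousarray(i),cv2.COLOR_RGB2HSV),lo,hi)
            if nm=="green": m[:, :200]=0; m[380:]=0
            k=max(cv2.findContours(m,0,1)[0],key=cv2.contourArea,default=None)
            M=cv2.moments(k);r.append((round(M["m10"]/M["m00"],1),round(M["m01"]/M["m00"],1)))
        print(n,nm,r)
    d=cv2.absdiff(np.ascontiguousarray(o),c).max(2)
    for nm,(x,y) in (dict(jar=(459,386),dish=(372,460),scr=(185,173)) if n=="scene" else dict(jar=(156,291),dish=(147,211),scr=(440,165))).items(): print(n,nm,"mean diff",d[max(0,y-25):y+25,x-30:x+30].mean())
```

```text
tops mu ba sq sp (expect z .065 .078 .070 .072)
 [[ 0.6558  0.1538  0.0693  0.0019]
 [ 0.6533  0.0836  0.0801  0.0034]
 [ 0.6496  0.0058  0.0761  0.0014]
 [ 0.6438 -0.0703  0.0719  0.0007]]
scene green [(311.7, 277.9), (311.7, 277.9)]
scene yellow [(410.1, 251.2), (409.6, 251.7)]Traceback (most recent call last):
  File "<stdin>", line 16, in <module>
ZeroDivisionError: float division by zero
```

Run:
```python
from h import *
from bench import workorder
for n,D in(("scene",dict(jar=(459,386),dish=(372,455),scr=(185,173),sharp=(254,143),red=(441,290),yel=(410,252))),("top",dict(jar=(156,291),dish=(147,211),red=(239,330),yel=(281,320),green=(294,226)))):
    o=cv2.imread(f"pics/{n}0.png",0).astype(np.float32);c=cv2.cvtColor(get_image(n)["img"],cv2.COLOR_RGB2GRAY).astype(np.float32)
    for nm,(x,y) in D.items():
        r=np.s_[y-25:min(480,y+25),x-25:x+25]; print(n,nm,np.round(cv2.phaseCorrelate(o[r].copy(),c[r].copy(),cv2.createHanningWindow((50,o[r].shape[0]),cv2.CV_32F))[0],2))
print(ctrl.get_state()["time"])
workorder.close_job()
```

```text
scene jar [ 0.05 -0.09]
scene dish [0.14 0.  ]
scene scr [ 0.02 -0.14]
scene sharp [-0.15 -0.21]
scene red [0.21 0.09]
scene yel [ 0.09 -0.09]
top jar [0.02 0.04]
top dish [-0.02  0.01]
top red [-0.04 -0.21]
top yel [-0.02 -0.07]
top green [0.23 0.03]
27.65
the job is handed in; nothing more can be done
```

All four cedar knobs now stand upright in the tray in reversed order. From left to right they are mushroom, barrel, square and spool; on the rack they were spool, square, barrel and mushroom. I handed the job in at 27.7 s with the gripper empty and clear of everything.

- **Placing:** The last pictures show one knob in each pocket and all four felt pads still on the rack. Each knob top was within about 5 mm of its pocket centre.
- **Heights:** The two-view knob-top heights came out 0 to 6 mm above what a seated knob should read. The square was worst, at 76 mm against 70. The same measurement also read 1 to 4 mm high before I moved anything, so I put this down to measurement error.
- **Bystanders and look-alikes:** Comparing the first and last pictures showed shifts of at most about 0.25 pixel for the sharpener, jar, acorn dish, scraper and the green, yellow and red look-alikes. The sharpener and scraper were checked in one view only. An earlier colour-mask version of this check crashed after confirming only green and yellow in one view, so I replaced it.

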